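# Load homogeniser probes into the rinse carousel

### The arm

A 6-joint arm with a two-finger parallel gripper is mounted at the origin on the work surface. World frame = base frame: x ahead of the robot, y to its left, z up, the work surface at z = 0. Lengths are in m, angles in degrees, forces in N, time in s.
With the tool pointing down it reaches from about 0.3 to 0.75 m from the base axis. Payload 8.5 kg.
Tool frame: the origin (TCP) lies midway between the tips of the shut fingers; the grasp point (between the pads) lies 19 mm behind it; z points along the fingers, y is the line along which they close (so a half turn about z gives the same grasp; the last joint's range is limited). The gripper opens to 85 mm and grips with 20 to 120 N. Pads are 22 mm wide; open, the fingers measure 114 mm over their backs; the gripper's body (76 mm by 85 mm) begins 54 mm behind the grasp point. The pads swing forward as they close: fully open they stand 13 mm farther back than shut.
Start: joints at [60.43, 21.807, 74.336, -0, 83.858, -12.336], TCP at [0.163, 0.525, 0.231] pointing down, gripper open.
Joint ranges: [-178.18, 178.18], [-50.72, 133.34], [12.68, 142.11], [-81.47, 261.47], [9.98, 163.14], [-165.26, 165.26]. Speed limits (degrees/s): [136.94, 136.94, 180, 180, 180, 180].

### API

Orientations are given as a 3x3 rotation matrix whose columns are the frame's x, y, z axes.
In Python, from rig import observe, optics, order, spotter gives the robot as it stands.
- The arm moves only by the tool move_arm, never from a script. Its argument "series" is text: rows parted by semicolons, each of 5 numbers parted by spaces: the shift along the tool's x, y, z in cm, then the turn about the tool's z in degrees, then the opening, from -1 (shut) to 1 (fully open). A call has 1 to 8 rows; each row is the pose to reach, as a shift and turn from the pose commanded when the call began, along the tool's axes at that moment; what a row does not reach only later rows make up. A row lasts 1/8 s, in which the tool goes at most 62.5 mm and 10.7 degrees, less where a joint would pass 70% of its speed; a pose out of reach is approached as far as the arm can. A call with a gripper value outside its range is refused whole. The fingers move at their own pace and stop on an object; "force" is the grip in N (left out, the last holds). Time passes only in rows, so rows that repeat a pose let the fingers close. It gives the time, the measured TCP pose, the force, the opening and the grip force at its end, in the units of the state.
- observe(): the state, without advancing time (a new reading comes with each control period).
- optics.get_image(name): name is "side" or "top" or "wrist"; returns a dict with "pixels" (384x512x3 uint8, blue, green, red), "camera_matrix" (3x3 intrinsics, pixels), "rvec" (rotation vector, rad) and "tvec" (3), from world to camera coordinates, as OpenCV has them. Camera axes: x right, y down, z forward; pixel columns grow to the right and rows downward; lengths in m; the calibration is good to about 2 mm. A picture is of the moment at which its call begins. There is no depth.
- order.close_job(): hands the job in; it is judged then, once.
Trained networks look in the newest picture that a camera, given by its name, has taken for a name from the list of things; names that differ only in an ending like _2 or _b are one class to them, and where a whole thing is asked for, a point or a joint stands for the part that bears it (a point fixed in the world has none). Each returns a list of dicts, best first, with "score" (0 to 1); they miss things now and then, are a little off and sometimes report something else, mostly with a low value. They report only what shows in the picture. A call takes as long as a camera call. They do not tell look-alikes from the thing itself.
- spotter.find_in(thing, camera): "point" ([x, y, z] in m, in world coordinates, good to about 4 mm: the middle of the surface that is visible of it).
- spotter.cut_out(thing, camera): "pixels" (384x512 bool, what is visible of it).
- spotter.mark_of(thing, camera): "point" ([x, y, z] in m, in world coordinates, good to about 4 mm: a listed point, or the origin of a listed thing).
The state is a dict: "time_s": time; "q": joint angles; "qvel": joint speeds; "joint_efforts": joint torques, N m; "position": TCP position; "tool_rot": TCP orientation; "ft_force": force on the tool from outside, world axes, zero at the start; "wrist_torque": the same for the moment, N m; "grip_width": finger opening in m; "gripper_force": force on a finger pad.
Only numpy, scipy, OpenCV 4.12 (cv2) and the standard library are available. Lean on these libraries where they do the work, as an engineer would, in place of code of your own. Each camera call takes 0.05 s, during which the arm holds its last target. There are 200 camera calls.

### The job

Load every homogeniser probe lying on the bench into the rinse carousel: through the opening in the clear guard, slide each shaft through the hole of a free holder until the handle butts against it, one probe to a holder, turning the carousel from click to click (its yellow posts are there to take hold of) to bring each free holder to the opening. When all are in, turn the carousel until the blue shutter clicks into place across the opening. Do not disturb the bottle, the beaker or the orange box.

Things in the scene. Friction and masses are not known exactly. Their poses are not given: they have to be found in the camera images.
- rinse_base: Fixed white round tray, 444 mm across, 20 high; origin at its centre on the bench, z up. A clear guard wall, 4 mm thick, 215 mm from the centre, rises to 106 mm above the bench all round except the loading opening, which spans 48 deg either side of this body's -x direction (orange post at each end). The carousel disc turns inside.
- carousel (a joint): Turn of the carousel about the vertical through the base's centre, rad, counter-clockwise from above, no end stops. At 0 (or 2 pi n) the blue shutter faces the opening; at -pi/2, pi, +pi/2 holders 1, 2, 3 do. It clicks every quarter turn and snaps to the nearer click when let go; turning takes up to 0.4 N m, 4 N at a post.
- hub (a point): On the carousel's axis, at the height of the holders' holes (78 mm above the bench). Its axes turn with the carousel (at joint 0 parallel to the base's). The white disc is 224 mm across, its top 45 mm above the bench.
- gate (a point): Fixed point 105 mm from the axis towards the loading opening, 78 mm above the bench: where a holder's mouth stands when that holder faces the opening.
- shutter (a point): Point of the carousel 105 mm from its axis on the line through the middle of the blue shutter, 78 mm above the bench. It coincides with gate when the shutter closes the opening. The shutter is an upright panel, 180 wide, 6 thick, 150 mm from the axis, from 35 to 103 mm above the bench.
- holder1 (a point): Mouth of holder 1 of the carousel: centre of the outer face of a grey block 46 wide, 56 high, 40 mm thick radially, standing on the disc; its 17 mm round, slightly chamfered hole runs straight through, level and radial, from this point (105 mm from the axis) inward towards the axis. A 14 mm wide rest for the handle runs 52 mm outward from the block, 15.5 mm below the hole's axis. Axes as hub.
- seat1 (a point): Point on the axis of holder 1's hole, 30 mm from the carousel's axis: where the tip of a probe lies that is fully home. Axes as hub.
- holder2 (a point): Mouth of holder 2 of the carousel: centre of the outer face of a grey block 46 wide, 56 high, 40 mm thick radially, standing on the disc; its 17 mm round, slightly chamfered hole runs straight through, level and radial, from this point (105 mm from the axis) inward towards the axis. A 14 mm wide rest for the handle runs 52 mm outward from the block, 15.5 mm below the hole's axis. Axes as hub.
- seat2 (a point): Point on the axis of holder 2's hole, 30 mm from the carousel's axis: where the tip of a probe lies that is fully home. Axes as hub.
- holder3 (a point): Mouth of holder 3 of the carousel: centre of the outer face of a grey block 46 wide, 56 high, 40 mm thick radially, standing on the disc; its 17 mm round, slightly chamfered hole runs straight through, level and radial, from this point (105 mm from the axis) inward towards the axis. A 14 mm wide rest for the handle runs 52 mm outward from the block, 15.5 mm below the hole's axis. Axes as hub.
- seat3 (a point): Point on the axis of holder 3's hole, 30 mm from the carousel's axis: where the tip of a probe lies that is fully home. Axes as hub.
- post0 (a point): Top of a yellow upright post of the carousel for turning it by hand: 14 mm round, 55 mm tall, its top 100 mm above the bench, 100 mm from the axis, midway between two stations (at joint 0, 45 deg counter-clockwise from the opening). Axes as hub.
- post1 (a point): Top of a yellow upright post of the carousel for turning it by hand: 14 mm round, 55 mm tall, its top 100 mm above the bench, 100 mm from the axis, midway between two stations (at joint 0, 135 deg counter-clockwise from the opening). Axes as hub.
- post2 (a point): Top of a yellow upright post of the carousel for turning it by hand: 14 mm round, 55 mm tall, its top 100 mm above the bench, 100 mm from the axis, midway between two stations (at joint 0, 225 deg counter-clockwise from the opening). Axes as hub.
- post3 (a point): Top of a yellow upright post of the carousel for turning it by hand: 14 mm round, 55 mm tall, its top 100 mm above the bench, 100 mm from the axis, midway between two stations (at joint 0, 315 deg counter-clockwise from the opening). Axes as hub.
- probe1: Homogeniser probe, 137 mm long, 90 g (may be absent): steel shaft 14 mm round, 75 long; blue handle 26 x 26 x 62 with white end. Origin on its axis at the shoulder where shaft meets handle; x towards the tip; the handle's middle is 31 mm behind the origin. Lying, its axis is 13 mm above the bench. Fully home, the shoulder butts on the holder's mouth; it may droop 0.06 rad.
- tip1 (a point): Tip of probe 1's shaft, 75 mm from its origin along x.
- probe2: Homogeniser probe, 137 mm long, 90 g (may be absent): steel shaft 14 mm round, 75 long; blue handle 26 x 26 x 62 with white end. Origin on its axis at the shoulder where shaft meets handle; x towards the tip; the handle's middle is 31 mm behind the origin. Lying, its axis is 13 mm above the bench. Fully home, the shoulder butts on the holder's mouth; it may droop 0.06 rad.
- tip2 (a point): Tip of probe 2's shaft, 75 mm from its origin along x.
- probe3: Homogeniser probe, 137 mm long, 90 g (may be absent): steel shaft 14 mm round, 75 long; blue handle 26 x 26 x 62 with white end. Origin on its axis at the shoulder where shaft meets handle; x towards the tip; the handle's middle is 31 mm behind the origin. Lying, its axis is 13 mm above the bench. Fully home, the shoulder butts on the holder's mouth; it may droop 0.06 rad.
- tip3 (a point): Tip of probe 3's shaft, 75 mm from its origin along x.
- wash_bottle: Bystander: white bottle with red cap, 60 across, 150 mm high; origin under its centre.
- beaker: Bystander: glass beaker, 70 across, 85 mm high; origin under its centre.
- tube_box: Bystander: closed orange box, 100 x 120 x 50 mm; origin under its centre.
Not all that is in view belongs to the job. Leave any brown or purple look-alike of the probe3 alone.

How it is judged (in metres and radians):
At the end, for the whole second after the job is handed in: Every probe present is in a holder, its shoulder within 8 mm of the holder's mouth and its tip within 16 mm of the seat point, at rest; the shutter stands at the opening within 12 mm (about 6 deg), the carousel at rest; nothing touched by the robot (((distance between probe1 and holder1 below 0.008 m and distance between tip1 and seat1 below 0.016 m) or (distance between probe1 and holder2 below 0.008 m and distance between tip1 and seat2 below 0.016 m) or (distance between probe1 and holder3 below 0.008 m and distance between tip1 and seat3 below 0.016 m)) and ((distance between probe2 and holder1 below 0.008 m and distance between tip2 and seat1 below 0.016 m) or (distance between probe2 and holder2 below 0.008 m and distance between tip2 and seat2 below 0.016 m) or (distance between probe2 and holder3 below 0.008 m and distance between tip2 and seat3 below 0.016 m)) and ((distance between probe3 and holder1 below 0.008 m and distance between tip3 and seat1 below 0.016 m) or (distance between probe3 and holder2 below 0.008 m and distance between tip3 and seat2 below 0.016 m) or (distance between probe3 and holder3 below 0.008 m and distance between tip3 and seat3 below 0.016 m)) and linear speed of each of probe1, probe2, probe3 below 0.02 m/s and horizontal distance between shutter and gate below 0.012 m and velocity of joint carousel between -0.1 and 0.1 rad/s).
It fails at once if the wash bottle is pushed more than 40 mm or tipped over (distance of wash_bottle from where it was at the start of the episode above 0.04 m or angle between wash_bottle's own z axis and vertical above 0.5 rad).
It fails at once if the beaker is pushed more than 40 mm or tipped over (distance of beaker from where it was at the start of the episode above 0.04 m or angle between beaker's own z axis and vertical above 0.5 rad).
It fails at once if the tube box is pushed more than 40 mm or tipped over (distance of tube_box from where it was at the start of the episode above 0.04 m or angle between tube_box's own z axis and vertical above 0.5 rad).
Of probe1, probe2, probe3 only 2 to 3 are there at a start; the rules pass over those that are not, and their reading is None.
At some moment in a run one of probe1, probe2, probe3 may be knocked a few centimetres aside while the robot is not near it.
Once in a run the grip may slacken for a moment while it holds something.
It also fails if it takes over 210 s, if anything falls off the work surface, if the arm or the gripper's body presses on something with over 40 N, if the wrist force passes 120 N, or if a joint passes its speed limit or range.

## Working session

There is one attempt and no reset: what is moved stays moved. The work goes in short steps, Python scripts to look and compute and a tool call to move; the robot and the scene stay as the last step left them, time stands still between calls to the robot, and variables do not carry over. Pictures are saved under pics/ and viewed, at most 14 in all, crops included, and the job is handed in when it is done.

Besides the shell and the picture viewer there is one more tool, called by a JSON object that holds its "fn" and its "kwargs", one argument or row to a line. move_arm: Moves the arm, as the interface text tells. Its arguments: {"type":"object","properties":{"series":{"type":"string"},"force":{"type":"number"}},"required":["series"]}

```bash
ls; mkdir -p pics; python3 - <<'E'
from rig import observe, optics, order, spotter
import cv2,numpy as np
s=observe(); print(s['time_s'],s['position'],s['tool_rot'],s['grip_width'])
ims={}
for c in ['side','top']:
    im=optics.get_image(c); ims[c]=im; cv2.imwrite(f'pics/{c}0.png',im['pixels'])
    print(c,im['camera_matrix'],im['rvec'],im['tvec'])
for t in ['rinse_base','hub','probe1','tip1','shutter','holder1','post0','wash_bottle','beaker','tube_box']:
    for c in ['top','side']:
        print(t,c,[(round(d['score'],2),np.round(d['point'],3).tolist()) for d in spotter.mark_of(t,c)])
E
```

```text
pics
0.0 [0.16280866 0.52505623 0.23070567] [[-9.55094828e-01  2.96299489e-01 -6.95140793e-04]
 [ 2.96300162e-01  9.55094040e-01 -1.26028418e-03]
 [ 2.90503269e-04 -1.40966124e-03 -9.99998964e-01]] 0.08519148574584746
side [[348.62685096   0.         256.93037997]
 [  0.         348.62685096 190.92417769]
 [  0.           0.           1.        ]] [ 0.02230927 -2.73422488  1.48484527] [0.55855884 0.05024049 1.17955552]
top [[493.58757494   0.         252.12823993]
 [  0.         493.58757494 190.79662233]
 [  0.           0.           1.        ]] [ 2.17065291 -2.16702711  0.06130578] [0.05878964 0.5420792  1.3434502 ]
rinse_base top [(0.73, [0.561, 0.185, -0.001])]
rinse_base side [(0.9, [0.562, 0.187, 0.001])]
hub top [(0.64, [0.562, 0.191, 0.078]), (0.49, [0.638, -0.175, 0.012]), (0.47, [0.646, 0.135, 0.094])]
hub side [(0.58, [0.562, 0.186, 0.079])]
probe1 top [(0.85, [0.433, -0.189, 0.015]), (0.78, [0.63, -0.248, 0.011]), (0.78, [0.66, -0.412, 0.009]), (0.6, [0.459, -0.387, 0.01]), (0.55, [0.431, -0.117, 0.016])]
probe1 side [(0.67, [0.662, -0.407, 0.018]), (0.57, [0.456, 0.168,
[... 643 characters left out ...]
5]), (0.66, [0.579, 0.083, 0.08]), (0.65, [0.456, 0.166, 0.081])]
post0 top [(0.94, [0.477, 0.242, 0.102]), (0.81, [0.504, 0.103, 0.098]), (0.79, [0.616, 0.273, 0.095]), (0.7, [0.644, 0.135, 0.098])]
post0 side [(0.96, [0.64, 0.131, 0.1]), (0.93, [0.616, 0.27, 0.097]), (0.69, [0.476, 0.244, 0.096]), (0.63, [0.506, 0.104, 0.098])]
wash_bottle top [(0.95, [0.76, -0.158, -0.002])]
wash_bottle side [(0.97, [0.754, -0.158, -0.001]), (0.46, [0.64, 0.131, 0.097])]
beaker top [(0.59, [0.628, 0.485, 0.002])]
beaker side [(0.7, [0.636, -0.174, 0.014]), (0.66, [0.627, 0.487, 0.001])]
tube_box top [(0.66, [0.299, 0.444, -0.0]), (0.61, [0.637, -0.176, 0.01])]
tube_box side [(0.8, [0.303, 0.442, -0.004])]
```

View pics/top0.png

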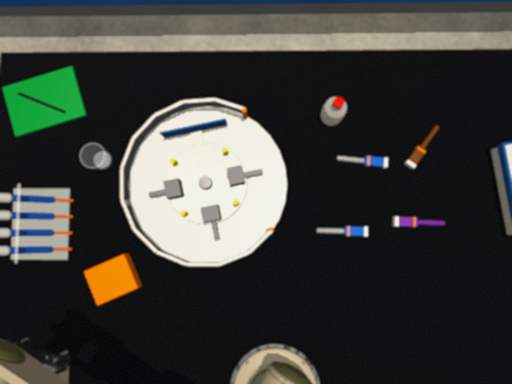

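View pics/side0.png

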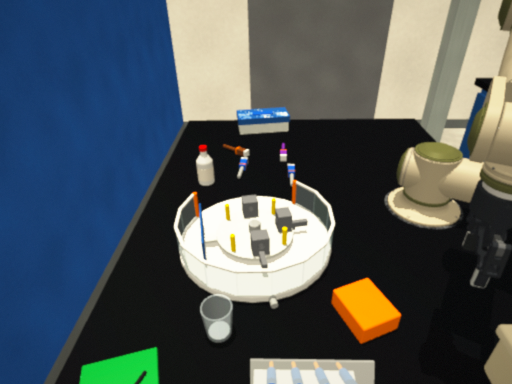

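Top view: blue probes with tips to the left lie at about (363,160) and (343,231). The look-alikes are brown at (422,147) and purple at (418,222). Only the blue-handled ones fit the description. The opening faces image right, with orange posts at (244,112) and (270,231), and a free holder faces it at (236,175). Next I fit the geometry and confirm the probes in a crop.

```bash
cat > h.py <<'E'
from rig import observe, optics, order, spotter
import cv2,numpy as np
from scipy.optimize import least_squares
def img(c,name=None,crop=None,k=1):
    im=optics.get_image(c)
    if name:
        p=im['pixels']
        if crop: x0,y0,x1,y1=crop; p=p[y0:y1,x0:x1]
        cv2.imwrite(f'pics/{name}.png',cv2.resize(p,None,fx=k,fy=k,interpolation=cv2.INTER_CUBIC))
    return im
def marks(t,c,s=0.4):
    return [np.array(d['point']) for d in spotter.mark_of(t,c) if d['score']>s]
def fitcar(cams=('top','side')):
    "centre x,y and angle (deg) of the shutter direction"
    obs=[]
    for c in cams:
        for t,r in [('hub',0),('shutter',105),('holder1',105),('post0',100)]:
            zz=.1 if t=='post0' else .078
            for p in marks(t,c):
                if abs(p[2]-zz)<.012: obs.append((t,r/1000,p[:2]))
    def res(v):
        o=[]
        for t,r,p in obs:
            offs={'hub':[0],'shutter':[0],'holder1':[90,180,270],'post0':[45,135,225,315]}[t]
            q=[v[:2]+r*np.array([np.cos(v[2]+np.radians(a)),np.sin(v[2]+np.radians(a))])-p for a in offs]
            o.append(min(q,key=np.linalg.norm))
        return np.ravel(o)
    best=None
    sh=[p for t,r,p in obs if t=='shutter']
    for a in np.radians(range(0,360,30)):
        f=least_squares(res,[.562,.187,a],loss='soft_l1',f_scale=.004)
        d=f.cost+sum(min(.02,np.linalg.norm(f.x[:2]+.105*np.array([np.cos(f.x[2]),np.sin(f.x[2])])-s)) for s in sh)*.001
        if best is None or d<best[0]: best=(d,f.x,len(obs))
    return best[1][:2],np.degrees(best[1][2])%360,best[2]
def go(p,a,s=None):
    "numbers of a move to world p (m), tool y at angle a (deg), tool down"
    s=s or observe(); R=np.array(s['tool_rot']); now=np.degrees(np.arctan2(R[1,1],R[0,1]))
    d=R.T@(np.array(p)-s['position'])*100
    t=(now-a+180)%360-180
    return np.round(d,2).tolist(),round(t,1)
E
python3 - <<'E'
from h import *
img('top','cropprobes',(300,110,480,260),4)
for i in range(2):
    img('top');img('side');print(fitcar())
for t in ['probe1','tip1']:
    for c in ['top','side']: print(t,c,[np.round(p,3).tolist() for p in marks(t,c)])
print(go([.433,-.189-.031,.2],0))
print(observe()['time_s'])
E
```

```text
(array([0.55951469, 0.18805399]), np.float64(12.203977406952362), 19)
(array([0.55987896, 0.18717918]), np.float64(11.93131838946202), 19)
probe1 top [[0.431, -0.189, 0.017], [0.458, -0.389, 0.013], [0.627, -0.246, 0.014], [0.66, -0.408, 0.011]]
probe1 side [[0.458, -0.386, 0.014], [0.471, 0.243, 0.098], [0.661, -0.409, 0.016], [0.628, -0.244, 0.011], [0.64, 0.134, 0.098], [0.43, -0.19, 0.01]]
tip1 top [[0.634, -0.175, 0.01], [0.434, -0.119, 0.012], [0.453, -0.466, 0.01], [0.721, -0.457, 0.013]]
tip1 side [[0.458, -0.464, 0.012], [0.433, -0.116, 0.013], [0.635, -0.172, 0.013]]
([-47.88, -63.18, 3.13], np.float64(72.8))
2.35
```

View pics/cropprobes.png

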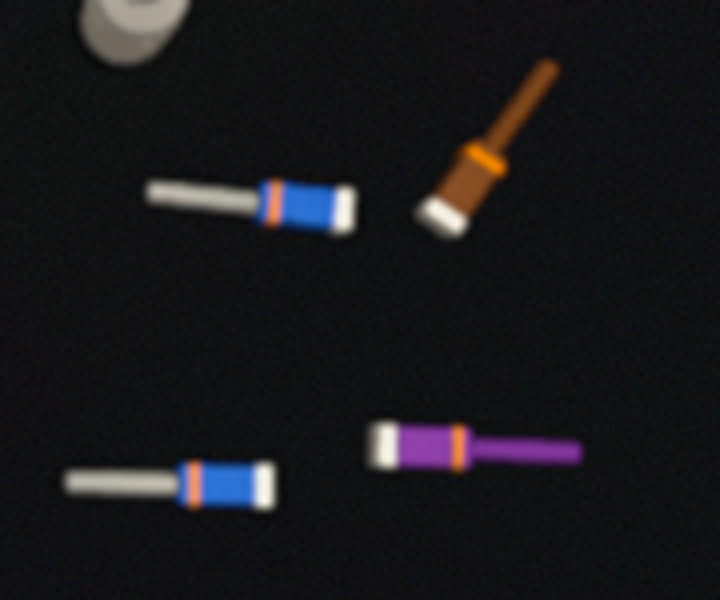

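The crop confirms the two blue-handled probes with steel shafts. Brown and purple are look-alikes. I move above the nearer one, A.

{"fn": "move_arm", "kwargs": {
  "series": "-24 -32 1.5 36 1; -24 -32 1.5 36 1; -24 -32 1.5 36 1; -24 -32 1.5 36 1; -48 -63.2 3 73 1; -48 -63.2 3 73 1; -48 -63.2 3 73 1; -48 -63.2 3 73 1",
  "force": 40
}}

```text
time_s: 3.35
position: [0.3333, 0.0534, 0.2128]
tool_rot: [[0.008, 1.0, 0.002], [1.0, -0.008, -0.0], [-0.0, 0.002, -1.0]]
ft_force: [0.7, 0.9, -0.4]
grip_width: 0.0854
gripper_force: 0.0
```

```bash
python3 - <<'E'
from h import *
s=observe();print(s['time_s'],s['position'],s['q']);print(go([.430,-.220,.16],-2))
E
```

```text
3.35 [0.33329157 0.05342136 0.21280082] [-1.12712128e+01  8.46572188e-01  1.05364682e+02  7.88197294e-03
  7.37019492e+01 -1.08071979e+01]
([-27.26, 9.89, 5.3], np.float64(1.5))
```

{"fn": "move_arm", "kwargs": {
  "series": "-27.3 9.9 5.3 1.5 1; -27.3 9.9 5.3 1.5 1; -27.3 9.9 5.3 1.5 1; -27.3 9.9 5.3 1.5 1; -27.3 9.9 5.3 1.5 1; -27.3 9.9 5.3 1.5 1; -27.3 9.9 5.3 1.5 1"
}}

```text
time_s: 4.22
position: [0.4305, -0.2173, 0.1595]
tool_rot: [[0.03, 1.0, -0.0], [1.0, -0.03, 0.001], [0.001, -0.0, -1.0]]
ft_force: [-0.2, 0.8, 0.4]
grip_width: 0.0856
gripper_force: 0.0
```

```bash
python3 - <<'E'
from h import *
s=observe();print(s['time_s'],s['position'])
im=img('wrist','w1');print(im['camera_matrix'],im['rvec'],im['tvec'])
for c in ['wrist','top']:
    if c=='top': img('top')
    for t in ['probe1','tip1']: print(t,c,[np.round(p,4).tolist() for p in marks(t,c)])
E
```

```text
4.225 [ 0.43048129 -0.21726703  0.15945913]
[[301.09955401   0.         253.3172375 ]
 [  0.         301.09955401 187.45617245]
 [  0.           0.           1.        ]] [-2.81766474  0.04311553  0.00828785] [-0.43647852 -0.21245129  0.24671848]
probe1 wrist [[0.4575, -0.3895, 0.0105], [0.6247, -0.2455, 0.0127], [0.6618, -0.4111, 0.0158], [0.4313, -0.1908, 0.016]]
tip1 wrist [[0.4346, -0.1185, 0.0127], [0.6354, -0.1749, 0.0155]]
probe1 top [[0.6291, -0.2459, 0.0122], [0.4585, -0.3895, 0.0107], [0.4313, -0.1908, 0.0122], [0.6625, -0.405, 0.0099]]
tip1 top [[0.7238, -0.4559, 0.0116], [0.4512, -0.4672, 0.0145], [0.6388, -0.1755, 0.0126], [0.4309, -0.1125, 0.0137]]
```

View pics/w1.png

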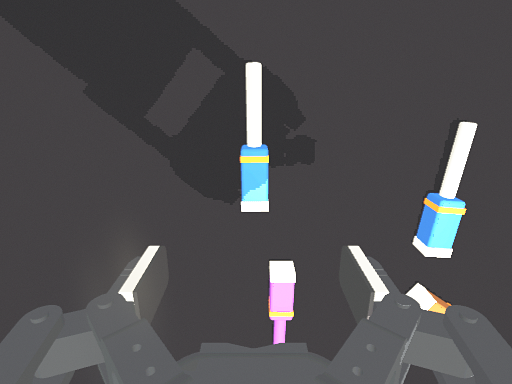

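Wrist view: probe A stands upright in the picture, its handle at (255,180) and tip at (254,65). It agrees with the marks. I descend and grip.

```bash
python3 - <<'E'
from h import *
s=observe();print(s['time_s'],s['position'])
img('wrist')
for d in spotter.cut_out('probe1','wrist'):
    m=d['pixels']; ys,xs=np.nonzero(m); print(d['score'],xs.mean(),ys.mean())
    if abs(xs.mean()-255)>30: continue
    im=img('wrist');K=im['camera_matrix'];R=cv2.Rodrigues(im['rvec'])[0];t=np.ravel(im['tvec']);C=-R.T@t
    P=[]
    for y in range(ys.min(),ys.max()+1):
        x=xs[ys==y]
        r=R.T@np.linalg.solve(K,[x.mean(),y,1]); P.append((C+r*(.013-C[2])/r[2])[:2])
    P=np.array(P); f=np.polyfit(P[5:-5,1],P[5:-5,0],1); print(P[0],P[-1],'a=',-np.degrees(np.arctan(f[0])),'x at -.221',np.polyval(f,-.221))
print(go([.430,-.222,.004],-2))
E
```

```text
4.525 [ 0.4307934  -0.21733584  0.15982807]
0.94 253.70700636942675 147.1421387864566
[ 0.43412961 -0.11623169] [ 0.43149333 -0.25812513] a= -1.0851406000745192 x at -.221 0.43101928459055516
0.91 427.1955128205128 299.0416666666667
0.84 444.46765350877195 201.30729166666666
0.71 280.71741637831605 296.2179930795848
[ 0.45781017 -0.31974279] [ 0.45157418 -0.43479267] a= -2.2452576997501392 x at -.221 0.46323761461112634
([-0.42, -0.07, 15.56], np.float64(0.3))
```

{"fn": "move_arm", "kwargs": {
  "series": "-0.4 0 10 -0.5 1; -0.4 0 10 -0.5 1; -0.4 0 15.5 -0.5 1; -0.4 0 15.5 -0.5 1; -0.4 0 15.5 -0.5 1; -0.4 0 15.5 -0.5 -0.8; -0.4 0 15.5 -0.5 -0.8; -0.4 0 15.5 -0.5 -0.8",
  "force": 50
}}

```text
time_s: 5.72
position: [0.4309, -0.2221, 0.0052]
tool_rot: [[0.021, 1.0, 0.001], [1.0, -0.021, -0.001], [-0.001, 0.001, -1.0]]
ft_force: [1.0, -0.3, 0.5]
grip_width: 0.032
gripper_force: 0.0
```

{"fn": "move_arm", "kwargs": {
  "series": "0 0 0 0 -0.8; 0 0 0 0 -0.8; 0 0 -6 0 -0.8; 0 0 -12 0 -0.8; 0 0 -14 0 -0.8; 0 0 -14 0 -0.8"
}}

```text
time_s: 6.48
position: [0.431, -0.2222, 0.1456]
tool_rot: [[0.022, 1.0, 0.002], [1.0, -0.022, -0.002], [-0.002, 0.002, -1.0]]
ft_force: [0.4, -0.2, -1.8]
grip_width: 0.0254
gripper_force: 49.7
```

```bash
python3 - <<'E'
from h import *
img('wrist','w2')
for i in range(2):
    img('top');img('side');print(fitcar(),fitcar(['top']),fitcar(['side']))
s=observe();print(s['time_s'],s['position'])
E
```

```text
(array([0.55937707, 0.18787174]), np.float64(12.06301204238392), 18) (array([0.55882172, 0.18746465]), np.float64(12.400243530913931), 8) (array([0.55973753, 0.18812842]), np.float64(11.840618785628465), 10)
(array([0.55945525, 0.18762668]), np.float64(12.432098819100887), 18) (array([0.56045505, 0.18700613]), np.float64(11.986247987258402), 8) (array([0.55855178, 0.18805804]), np.float64(12.655393490681629), 10)
8.325 [ 0.4306979  -0.2219762   0.14449969]
```

View pics/w2.png

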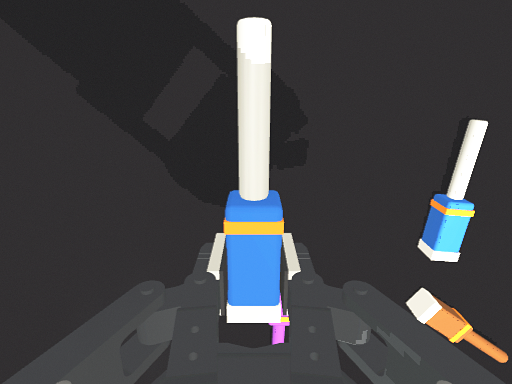

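Held straight. Now the approach point, with the tip 30 mm outside holder 3's mouth.

```bash
cat >> h.py <<'E'
C0=np.array([.5597,.1877]); A0=12.1
def pol(r,ang,z): return [C0[0]+r*np.cos(np.radians(ang)),C0[1]+r*np.sin(np.radians(ang)),z]
E
python3 - <<'E'
from h import *
print(go(pol(.241,A0-90,.130),A0)); print(pol(.241,A0-90,.13))
E
```

```text
([17.79, 17.57, 1.45], np.float64(-13.3))
[np.float64(0.6102180736598211), np.float64(-0.04794576005882406), 0.13]
```

{"fn": "move_arm", "kwargs": {
  "series": "17.8 17.6 1.4 -13.3 -0.8; 17.8 17.6 1.4 -13.3 -0.8; 17.8 17.6 1.4 -13.3 -0.8; 17.8 17.6 1.4 -13.3 -0.8; 17.8 17.6 1.4 -13.3 -0.8; 17.8 17.6 1.4 -13.3 -0.8; 17.8 17.6 1.4 -13.3 -0.8"
}}

```text
time_s: 9.2
position: [0.6099, -0.0488, 0.1307]
tool_rot: [[-0.208, 0.978, -0.0], [0.978, 0.208, -0.0], [-0.0, -0.0, -1.0]]
ft_force: [0.1, -0.5, -0.0]
grip_width: 0.0248
gripper_force: 55.6
```

{"fn": "move_arm", "kwargs": {
  "series": "0 0 4 0 -0.8; 0 0 6 0 -0.8; 0 0 6 0 -0.8; 0 0 6 0 -0.8"
}}

```text
time_s: 9.7
position: [0.6108, -0.0485, 0.0717]
tool_rot: [[-0.208, 0.978, 0.002], [0.978, 0.208, -0.001], [-0.001, 0.002, -1.0]]
ft_force: [0.2, -0.3, -0.1]
grip_width: 0.025
gripper_force: 55.6
```

```bash
python3 - <<'E'
from h import *
im=img('wrist','w3'); print(fitcar(['wrist']))
for t in ['holder1','hub','post0','tip1','probe1']: print(t,[np.round(p,4).tolist() for p in marks(t,'wrist')])
print(go(pol(.241,A0-90,.0702),A0),observe()['position'])
E
```

```text
(array([0.562, 0.187]), np.float64(0.0), 0)
holder1 []
hub []
post0 []
tip1 [[0.5886, 0.0537, 0.0786], [0.6369, -0.175, 0.017]]
probe1 [[0.6059, -0.0179, 0.083]]
([-0.01, -0.03, 0.04], np.float64(-0.0)) [ 0.61050853 -0.04776017  0.07056128]
```

View pics/w3.png

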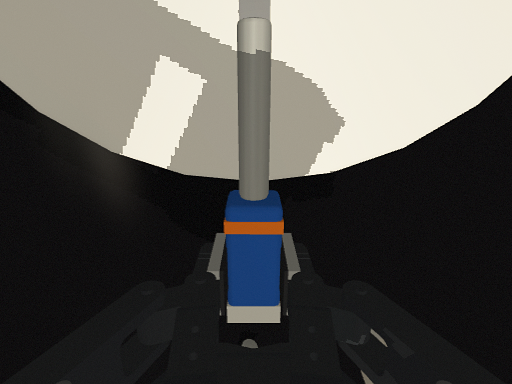

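The rest at (255,10) lines up with the shaft at (254,20), so lateral alignment is good. I slide it in.

{"fn": "move_arm", "kwargs": {
  "series": "2 0 0 0 -0.8; 3 0 0 0 -0.8; 4 0 0 0 -0.8; 4.5 0 0 0 -0.8; 5 0 0 0 -0.8; 5.5 0 0 0 -0.8; 6 0 0 0 -0.8; 6 0 0 0 -0.8"
}}

```text
time_s: 11.2
position: [0.5978, 0.0112, 0.0705]
tool_rot: [[-0.209, 0.978, -0.0], [0.978, 0.209, 0.0], [0.0, -0.0, -1.0]]
ft_force: [-0.5, -0.1, -0.4]
grip_width: 0.0248
gripper_force: 55.6
```

{"fn": "move_arm", "kwargs": {
  "series": "1 0 0 0 -0.8; 2 0 0 0 -0.8; 3 0 0 0 -0.8; 3.6 0 0 0 -0.8; 4 0 0 0 -0.8; 4.2 0 0 0 -0.8; 4.4 0 0 0 -0.8; 4.4 0 0 0 -0.8"
}}

```text
time_s: 12.2
position: [0.5888, 0.0538, 0.0705]
tool_rot: [[-0.209, 0.978, 0.0], [0.978, 0.209, -0.0], [-0.0, 0.0, -1.0]]
ft_force: [-0.0, 0.2, -0.8]
grip_width: 0.025
gripper_force: 55.6
```

{"fn": "move_arm", "kwargs": {
  "series": "0.1 0 0 0 -0.8; 0.2 0 0 0 -0.8; 0.3 0 0 0 -0.8; 0.3 0 0 0 -0.8"
}}

```text
time_s: 12.7
position: [0.589, 0.0539, 0.0707]
tool_rot: [[-0.209, 0.978, 0.002], [0.978, 0.209, -0.005], [-0.005, 0.001, -1.0]]
ft_force: [2.8, -14.3, -2.0]
grip_width: 0.0251
gripper_force: 55.4
```

```bash
python3 - <<'E'
from h import *
s=observe();print(s['position'],s['ft_force'],s['gripper_force'])
img('wrist','w4'); img('top');img('side')
for c in ['wrist','top','side']:
  for t in ['tip1','probe1','holder1']: print(t,c,[np.round(p,4).tolist() for p in marks(t,c) if p[2]>.05])
E
```

```text
[0.58902127 0.05392125 0.07066853] [  2.76714198 -14.29037005  -2.00730207] 55.39786398410797
tip1 wrist [[0.5677, 0.155, 0.0777]]
probe1 wrist [[0.5035, 0.1011, 0.0997]]
holder1 wrist [[0.5822, 0.0846, 0.0802]]
tip1 top []
probe1 top []
holder1 top [[0.5368, 0.2879, 0.0785], [0.4562, 0.1656, 0.0766], [0.5813, 0.0839, 0.076]]
tip1 side [[0.5645, 0.1579, 0.0778]]
probe1 side [[0.5811, 0.0852, 0.0804]]
holder1 side [[0.5799, 0.0832, 0.0779], [0.5374, 0.291, 0.0791], [0.4528, 0.1649, 0.0808], [0.5684, 0.1601, 0.0782]]
```

View pics/w4.png

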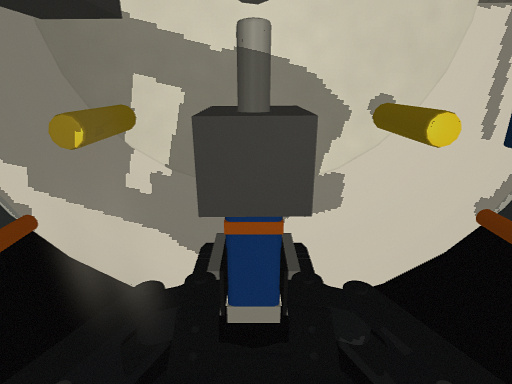

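The probe is home: the shaft shows behind the block at (254,60), the shoulder meets the block at (254,215), and there is 14 N of contact. I release and rise.

{"fn": "move_arm", "kwargs": {
  "series": "-0.2 0 0 0 -0.8; -0.2 0 0 0 0.2; -0.2 0 0 0 0.2; -0.2 0 0 0 0.2; -0.2 0 0 0 0.2; -0.2 0 -4 0 0.2; -0.2 0 -8 0 0.2; -0.2 0 -8 0 0.2"
}}

```text
time_s: 14.3
position: [0.5898, 0.0549, 0.1535]
tool_rot: [[-0.209, 0.978, 0.006], [0.978, 0.209, -0.001], [-0.002, 0.006, -1.0]]
ft_force: [-0.3, 0.4, 0.2]
grip_width: 0.0512
gripper_force: 0.0
```

```bash
python3 - <<'E'
from h import *
img('wrist');img('top');img('side')
print(fitcar(),fitcar(['wrist']))
for c in ['wrist','top','side']:
  for t in ['tip1','probe1','post0']: print(t,c,[np.round(p,4).tolist() for p in marks(t,c)])
s=observe();print(s['q'],s['position'])
for a in (-135,-45,45,135): print(a,pol(.1,A0+a,.072))
E
```

```text
(array([0.55951281, 0.18744798]), np.float64(12.267898099006686), 17) (array([0.5603871 , 0.18580536]), np.float64(103.00142675643104), 3)
tip1 wrist [[0.5659, 0.1578, 0.0789]]
probe1 wrist [[0.5839, 0.0837, 0.0782]]
post0 wrist [[0.5076, 0.1003, 0.1019], [0.6452, 0.132, 0.1002]]
tip1 top [[0.4526, -0.4673, 0.0086], [0.6371, -0.1747, 0.0121], [0.6647, 0.2082, 0.0793], [0.7217, -0.458, 0.0112]]
probe1 top [[0.4579, -0.3914, 0.0109], [0.6287, -0.2446, 0.0122], [0.6632, -0.4054, 0.0098]]
post0 top [[0.4758, 0.2384, 0.1015], [0.643, 0.1339, 0.098], [0.6145, 0.2719, 0.0954]]
tip1 side [[0.6365, -0.1746, 0.0144], [0.4555, -0.4628, 0.015], [0.5656, 0.1584, 0.0798]]
probe1 side [[0.581, 0.0852, 0.0784], [0.6258, -0.244, 0.0112], [0.458, -0.3872, 0.0137]]
post0 side [[0.4736, 0.2399, 0.0965], [0.6419, 0.1351, 0.1011], [0.5093, 0.1029, 0.0962], [0.6103, 0.2735, 0.1008]]
[-6.13767715e+00  2.96983219e+01  7.50020666e+01  3.41161031e-04
  7.52964405e+01 -1.81998594e+01] [0.58853305 0.0548914  0.15050079]
-135 [np.float64(0.5053825550049329), np.float64(0.10373801354655869), 0.072]
-45 [np.float64(0.6436619864534413), np.float64(0.13338255500493293), 0.072]
45 [np.float64(0.614017444995067), np.float64(0.2716619864534413), 0.072]
135 [np.float64(0.47573801354655865), np.float64(0.2420174449950671), 0.072]
```

Holder 3 is loaded: tip at (0.566,0.158,0.079) and shoulder at (0.582,0.085). Next I take the post at (0.505,0.104) and turn the carousel 90° counter-clockwise.

```bash
python3 - <<'E'
from h import *
print(go(pol(.1,A0-135,.150),A0-45))
E
```

```text
([6.51, -7.11, 0.05], np.float64(45.0))
```

{"fn": "move_arm", "kwargs": {
  "series": "3.2 -3.5 0 20 -0.1; 6.5 -7.1 0 45 -0.1; 6.5 -7.1 0 45 -0.1; 6.5 -7.1 0 45 -0.1; 6.5 -7.1 0 45 -0.1; 6.5 -7.1 0 45 -0.1; 6.5 -7.1 0 45 -0.1; 6.5 -7.1 0 45 -0.1"
}}

```text
time_s: 16.5
position: [0.5055, 0.1036, 0.1504]
tool_rot: [[0.543, 0.84, -0.0], [0.84, -0.543, 0.0], [-0.0, -0.0, -1.0]]
ft_force: [0.4, -0.0, 0.1]
grip_width: 0.0387
gripper_force: 0.0
```

```bash
python3 - <<'E'
from h import *
img('wrist');print([np.round(p,4).tolist() for p in marks('post0','wrist')])
print(go(pol(.1,A0-135,.069),A0-45),observe()['position'])
E
```

```text
[[0.4763, 0.2395, 0.0993], [0.5059, 0.1005, 0.0985], [0.6463, 0.1367, 0.1011]]
([0.01, -0.02, 8.14], np.float64(-0.0)) [0.505508   0.10357951 0.15044291]
```

{"fn": "move_arm", "kwargs": {
  "series": "0 0 4 0 -0.1; 0 0 8.1 0 -0.1; 0 0 8.1 0 -0.1; 0 0 8.1 0 -0.1; 0 0 8.1 0 -1; 0 0 8.1 0 -1; 0 0 8.1 0 -1; 0 0 8.1 0 -1",
  "force": 60
}}

```text
time_s: 17.6
position: [0.5063, 0.1035, 0.071]
tool_rot: [[0.544, 0.839, 0.003], [0.839, -0.544, -0.0], [0.001, 0.003, -1.0]]
ft_force: [-0.9, -1.8, 5.9]
grip_width: 0.0125
gripper_force: 58.4
```

{"fn": "move_arm", "kwargs": {
  "series": "0.05 1.05 0 -6 -1; 0.2 2.1 0 -12 -1; 0.5 3.1 0 -18 -1; 0.85 4.05 0 -24 -1; 1.35 5 0 -30 -1; 1.9 5.9 0 -36 -1; 2.55 6.7 0 -42 -1; 2.95 7.05 0 -45 -1"
}}

```text
time_s: 18.6
position: [0.5816, 0.09, 0.0711]
tool_rot: [[-0.211, 0.977, 0.002], [0.977, 0.211, -0.0], [-0.001, 0.002, -1.0]]
ft_force: [-1.4, -1.6, 4.9]
grip_width: 0.0121
gripper_force: 58.8
```

{"fn": "move_arm", "kwargs": {
  "series": "0.05 1.05 0 -6 -1; 0.2 2.1 0 -12 -1; 0.5 3.1 0 -18 -1; 0.85 4.05 0 -24 -1; 1.35 5 0 -30 -1; 1.9 5.9 0 -36 -1; 2.55 6.7 0 -42 -1; 2.95 7.05 0 -45 -1"
}}

```text
time_s: 19.6
position: [0.6447, 0.1338, 0.0711]
tool_rot: [[-0.841, 0.542, 0.004], [0.542, 0.841, -0.0], [-0.003, 0.002, -1.0]]
ft_force: [2.2, -2.0, 1.9]
grip_width: 0.0121
gripper_force: 58.6
```

{"fn": "move_arm", "kwargs": {
  "series": "0 0 0 0 -1; 0 0 0 0 -1; 0 0 0 0 0; 0 0 0 0 0; 0 0 0 0 0; 0 0 -4 0 0; 0 0 -8 0 0; 0 0 -8 0 0"
}}

```text
time_s: 20.6
position: [0.6447, 0.1337, 0.1528]
tool_rot: [[-0.839, 0.544, 0.006], [0.544, 0.839, 0.0], [-0.005, 0.004, -1.0]]
ft_force: [0.3, 0.6, 0.7]
grip_width: 0.0429
gripper_force: 0.0
```

```bash
python3 - <<'E'
from h import *
img('top','t5');img('side')
print(fitcar())
for c in ['top','side']:
  for t in ['tip1','probe1']: print(t,c,[np.round(p,4).tolist() for p in marks(t,c)])
s=observe();print(s['q'],s['position'])
print(go([.619,-.278,.16],-7))
E
```

```text
(array([0.56027985, 0.18766851]), np.float64(102.21638993633906), 16)
tip1 top [[0.4527, -0.4652, 0.0107], [0.7193, -0.4551, 0.0089], [0.6359, -0.172, 0.0122], [0.589, 0.1942, 0.0793]]
probe1 top [[0.6293, -0.2474, 0.0124], [0.4568, -0.3885, 0.0133], [0.6629, -0.4099, 0.011]]
tip1 side [[0.5863, 0.1946, 0.0751], [0.6487, 0.1329, 0.0997], [0.4535, -0.4653, 0.0126]]
probe1 side [[0.6603, 0.2097, 0.0768], [0.6269, -0.2446, 0.0124], [0.6633, -0.4076, 0.0136]]
[ 1.43323818e+00  3.61095903e+01  6.29788729e+01 -7.44087194e-04
  8.09177050e+01 -5.56313500e+01] [0.64348726 0.13363348 0.14939939]
([-20.32, -35.88, -1.06], np.float64(64.1))
```

View pics/t5.png

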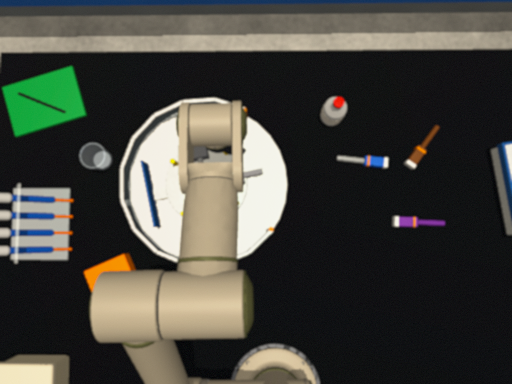

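The shutter now stands at about 102° on a click, and a free holder faces the opening at (245,173). Probe B still lies at (363,160). I move above it.

```bash
python3 - <<'E'
from h import *
print(go([.624,-.274,.16],-7))
E
```

```text
([-20.53, -35.27, -1.06], np.float64(64.1))
```

{"fn": "move_arm", "kwargs": {
  "series": "-20.5 -35.3 -1 64 0.5; -20.5 -35.3 -1 64 0.5; -20.5 -35.3 -1 64 0.5; -20.5 -35.3 -1 64 0.5; -20.5 -35.3 -1 64 0.5; -20.5 -35.3 -1 64 0.5; -20.5 -35.3 -1 64 0.5; -20.5 -35.3 -1 64 0.5"
}}

```text
time_s: 22.3
position: [0.623, -0.2767, 0.1591]
tool_rot: [[0.124, 0.992, -0.0], [0.992, -0.124, -0.0], [-0.0, -0.0, -1.0]]
ft_force: [0.1, 0.1, 0.4]
grip_width: 0.0637
gripper_force: 0.0
```

```bash
python3 - <<'E'
from h import *
im=img('wrist');K=im['camera_matrix'];R=cv2.Rodrigues(im['rvec'])[0];t=np.ravel(im['tvec']);C=-R.T@t
for d in spotter.cut_out('probe1','wrist'):
    m=d['pixels']; ys,xs=np.nonzero(m); print(round(d['score'],2),xs.mean(),ys.mean(),im['pixels'][m].mean(0))
    P=[]
    for y in range(ys.min(),ys.max()+1):
        x=xs[ys==y]
        if len(x)==0: continue
        r=R.T@np.linalg.solve(K,[x.mean(),y,1]); P.append((C+r*(.013-C[2])/r[2])[:2])
    P=np.array(P); f=np.polyfit(P[5:-5,1],P[5:-5,0],1); print(P[0],P[-1],'a=',-np.degrees(np.arctan(f[0])),'x at -.277',np.polyval(f,-.277))
img('top')
for c in ['wrist','top']:
    for t in ['tip1','probe1']: print(t,c,[np.round(p,4).tolist() for p in marks(t,c)])
print(go([.624,-.277,.004],-7),observe()['position'])
E
```

```text
0.67 419.4315668533678 25.859256067786873 [236.73244291 244.37656183 249.41907224]
[ 0.79438219 -0.14787064] [ 0.74993354 -0.18963833] a= -33.27871094406617 x at -.277 0.7060672093962624
0.64 253.6613167376351 144.96102194562727 [225.29446446 203.58041271 171.5565018 ]
[ 0.63483678 -0.17435839] [ 0.62008222 -0.31572758] a= -6.179073956385565 x at -.277 0.6234652157784214
0.57 281.449 270.479 [118.071  177.3325 229.019 ]
[ 0.62111562 -0.35565886] [ 0.67978636 -0.43052052] a= 33.087661806698364 x at -.277 0.5646574244101076
0.57 112.89383886255924 261.20521327014217 [223.09478673 171.52227488 232.27393365]
[ 0.47485074 -0.32173472] [ 0.45151558 -0.4033306 ] a= -6.300128782482257 x at -.277 0.4655969777751015
tip1 wrist [[0.638, -0.1732, 0.0143]]
probe1 wrist [[0.6623, -0.4129, 0.0151], [0.4566, -0.3888, 0.0112], [0.6252, -0.2446, 0.0095]]
tip1 top [[0.5893, 0.1924, 0.0765], [0.4522, -0.4693, 0.0109], [0.6346, -0.1732, 0.0113]]
probe1 top [[0.4576, -0.3879, 0.0116], [0.6655, 0.211, 0.0783], [0.5591, 0.1877, 0.0008], [0.6273, -0.2461, 0.0126], [0.6605, -0.4092, 0.0091]]
([-0.4, 0.06, 15.57], np.float64(0.1)) [ 0.62390574 -0.27294997  0.15968004]
```

{"fn": "move_arm", "kwargs": {
  "series": "-0.5 0 8 0 0.5; -0.5 0 13 0 0.5; -0.5 0 15.6 0 0.5; -0.5 0 15.6 0 0.5; -0.5 0 15.6 0 0.5; -0.5 0 15.6 0 -0.8; -0.5 0 15.6 0 -0.8; -0.5 0 15.6 0 -0.8",
  "force": 60
}}

```text
time_s: 23.65
position: [0.6236, -0.2794, 0.005]
tool_rot: [[0.121, 0.993, 0.002], [0.993, -0.121, -0.001], [-0.001, 0.002, -1.0]]
ft_force: [0.1, 0.6, 7.1]
grip_width: 0.0249
gripper_force: 60.8
```

{"fn": "move_arm", "kwargs": {
  "series": "0 0 0 0 -0.8; 0 0 0 0 -0.8; 0 0 -5 0 -0.8; 0 0 -10 0 -0.8; 0 0 -12 0 -0.8; 0 0 -12 0 -0.8"
}}

```text
time_s: 24.4
position: [0.6234, -0.2793, 0.125]
tool_rot: [[0.121, 0.993, 0.003], [0.993, -0.121, -0.002], [-0.001, 0.003, -1.0]]
ft_force: [0.6, 0.0, -1.9]
grip_width: 0.0251
gripper_force: 59.8
```

```bash
python3 - <<'E'
from h import *
print(go(pol(.245,A0-90,.126),A0),observe()['grip_width'],observe()['position'])
E
```

```text
([22.43, -3.97, -0.14], np.float64(-19.0)) 0.025068861122287303 [ 0.62343262 -0.27931134  0.12503951]
```

{"fn": "move_arm", "kwargs": {
  "series": "22.4 -4 -0.1 -19 -0.8; 22.4 -4 -0.1 -19 -0.8; 22.4 -4 -0.1 -19 -0.8; 22.4 -4 -0.1 -19 -0.8; 22.4 -4 -0.1 -19 -0.8; 22.4 -4 -0.1 -19 -0.8; 22.4 -4 -0.1 -19 -0.8"
}}

```text
time_s: 25.28
position: [0.6103, -0.0531, 0.1238]
tool_rot: [[-0.207, 0.978, -0.001], [0.978, 0.207, 0.0], [0.0, -0.001, -1.0]]
ft_force: [-0.8, -0.9, -1.0]
grip_width: 0.0245
gripper_force: 59.7
```

{"fn": "move_arm", "kwargs": {
  "series": "0 0 3 0 -0.8; 0 0 5.5 0 -0.8; 0 0 5.5 0 -0.8; 0 0 5.5 0 -0.8"
}}

```text
time_s: 25.78
position: [0.6109, -0.0526, 0.0704]
tool_rot: [[-0.208, 0.978, 0.001], [0.978, 0.208, -0.0], [-0.001, 0.001, -1.0]]
ft_force: [0.3, -0.5, -1.0]
grip_width: 0.0246
gripper_force: 59.7
```

```bash
python3 - <<'E'
from h import *
im=img('wrist','w6')
print(go(pol(.245,A0-90,.0702),A0),observe()['position'])
for t in ['tip1','probe1']: print(t,[np.round(p,4).tolist() for p in marks(t,'wrist')])
img('top');img('side');print(fitcar())
E
```

```text
([0.05, 0.02, 0.05], np.float64(-0.1)) [ 0.6110074  -0.05241633  0.07066512]
tip1 [[0.5886, 0.0496, 0.0802]]
probe1 [[0.6029, -0.0193, 0.0758]]
(array([0.55975124, 0.18700304]), np.float64(102.2247275009492), 19)
```

View pics/w6.png

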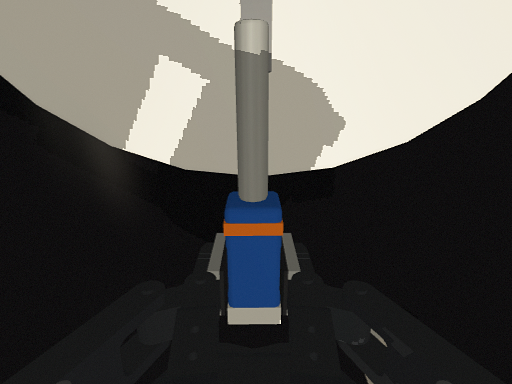

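The shaft tip at (252,25) sits about 3 px left of the rest centre at (255,10), roughly 1.3 mm. I correct with a 0.5° turn and 0.4 mm sideways, then slide in.

{"fn": "move_arm", "kwargs": {
  "series": "0 0.05 0 0.5 -0.8; 2 0.05 0 0.5 -0.8; 3 0.05 0 0.5 -0.8; 4 0.05 0 0.5 -0.8; 4.5 0.05 0 0.5 -0.8; 5 0.05 0 0.5 -0.8; 5.5 0.05 0 0.5 -0.8; 6 0.05 0 0.5 -0.8"
}}

```text
time_s: 27.42
position: [0.5983, 0.0071, 0.0695]
tool_rot: [[-0.2, 0.98, -0.0], [0.98, 0.2, 0.0], [0.0, 0.0, -1.0]]
ft_force: [0.0, -0.9, -2.0]
grip_width: 0.0248
gripper_force: 59.7
```

{"fn": "move_arm", "kwargs": {
  "series": "1 0 0 0 -0.8; 2 0 0 0 -0.8; 3 0 0 0 -0.8; 3.6 0 0 0 -0.8; 4 0 0 0 -0.8; 4.3 0 0 0 -0.8; 4.5 0 0 0 -0.8; 4.5 0 0 0 -0.8"
}}

```text
time_s: 28.42
position: [0.5893, 0.051, 0.0695]
tool_rot: [[-0.2, 0.98, 0.0], [0.98, 0.2, -0.0], [-0.0, 0.0, -1.0]]
ft_force: [0.2, -0.6, -0.8]
grip_width: 0.0249
gripper_force: 59.7
```

{"fn": "move_arm", "kwargs": {
  "series": "0.1 0 0 0 -0.8; 0.2 0 0 0 -0.8; 0.3 0 0 0 -0.8; 0.3 0 0 0 -0.8"
}}

```text
time_s: 28.92
position: [0.5887, 0.054, 0.0695]
tool_rot: [[-0.201, 0.98, -0.0], [0.98, 0.201, -0.0], [-0.0, -0.0, -1.0]]
ft_force: [0.0, -0.5, -1.2]
grip_width: 0.025
gripper_force: 59.7
```

{"fn": "move_arm", "kwargs": {
  "series": "0.1 0 0 0 -0.8; 0.2 0 0 0 -0.8; 0.3 0 0 0 -0.8; 0.35 0 0 0 -0.8; 0.35 0 0 0 -0.8"
}}

```text
time_s: 29.55
position: [0.5889, 0.0545, 0.0697]
tool_rot: [[-0.2, 0.98, 0.002], [0.98, 0.2, -0.005], [-0.005, 0.001, -1.0]]
ft_force: [1.4, -15.3, -2.2]
grip_width: 0.0247
gripper_force: 59.6
```

```bash
python3 - <<'E'
from h import *
img('wrist','w7');img('top');img('side')
for c in ['wrist','top','side']:
  for t in ['tip1','probe1']: print(t,c,[np.round(p,4).tolist() for p in marks(t,c)])
print(observe()['grip_width'],observe()['ft_force'])
E
```

```text
tip1 wrist [[0.5692, 0.1574, 0.08]]
probe1 wrist []
tip1 top [[0.7207, -0.4555, 0.0121], [0.4526, -0.4667, 0.0116], [0.5885, 0.1944, 0.0788]]
probe1 top [[0.4575, -0.3896, 0.0117], [0.6659, 0.2128, 0.0771], [0.6601, -0.409, 0.0112]]
tip1 side [[0.4505, -0.4641, 0.0129], [0.5696, 0.1586, 0.0764], [0.5877, 0.1958, 0.0795], [0.719, -0.4533, 0.0128]]
probe1 side [[0.6596, 0.2122, 0.0767], [0.5834, 0.0878, 0.0785], [0.6278, 0.4864, 0.0052]]
0.024790871452709785 [  1.59090557 -14.75463857  -2.65018266]
```

View pics/w7.png

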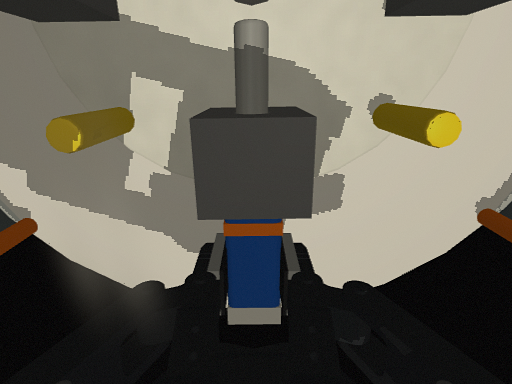

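Home again with 15 N of contact; the shoulder shows at the block at (254,218). I release, rise and go back above the post at −123°. Two more 90° turns will bring the shutter round.

{"fn": "move_arm", "kwargs": {
  "series": "-0.25 0 0 0 -0.8; -0.25 0 0 0 0.2; -0.25 0 0 0 0.2; -0.25 0 0 0 0.2; -0.25 0 0 0 0.2; -0.25 0 -4 0 0.2; -0.25 0 -8 0 0.2; -0.25 0 -8 0 0.2"
}}

```text
time_s: 31.0
position: [0.5898, 0.0549, 0.1526]
tool_rot: [[-0.201, 0.98, 0.006], [0.98, 0.201, -0.001], [-0.002, 0.006, -1.0]]
ft_force: [-0.1, -0.8, -0.3]
grip_width: 0.0511
gripper_force: 0.0
```

```bash
python3 - <<'E'
from h import *
img('wrist');img('side');print(fitcar())
for c in ['wrist','side']:
  for t in ['tip1','probe1']: print(t,c,[np.round(p,4).tolist() for p in marks(t,c) if p[2]>.05])
print(go(pol(.1,A0-135,.150),A0-45))
E
```

```text
(array([0.55958512, 0.18744735]), np.float64(102.57130922476328), 16)
tip1 wrist [[0.5664, 0.1565, 0.0788]]
probe1 wrist [[0.5801, 0.0862, 0.0761]]
tip1 side [[0.5897, 0.1959, 0.0786], [0.5696, 0.157, 0.0789], [0.4737, 0.2424, 0.0987], [0.504, 0.1074, 0.0996]]
probe1 side [[0.6612, 0.2083, 0.0764], [0.5847, 0.0872, 0.078]]
([6.45, -7.16, -0.06], np.float64(44.5))
```

{"fn": "move_arm", "kwargs": {
  "series": "3.2 -3.5 0 20 -0.1; 6.5 -7.1 0 44.5 -0.1; 6.5 -7.1 0 44.5 -0.1; 6.5 -7.1 0 44.5 -0.1; 6.5 -7.1 0 44.5 -0.1; 6.5 -7.1 0 44.5 -0.1; 6.5 -7.1 0 44.5 -0.1; 6.5 -7.1 0 44.5 -0.1"
}}

```text
time_s: 32.7
position: [0.5059, 0.1043, 0.1494]
tool_rot: [[0.543, 0.84, -0.0], [0.84, -0.543, -0.0], [-0.0, -0.0, -1.0]]
ft_force: [-0.1, 0.1, -0.2]
grip_width: 0.0383
gripper_force: 0.0
```

{"fn": "move_arm", "kwargs": {
  "series": "0 0 4 0 -0.1; 0 0 8 0 -0.1; 0 0 8 0 -0.1; 0 0 8 0 -0.1; 0 0 8 0 -1; 0 0 8 0 -1; 0 0 8 0 -1; 0 0 8 0 -1"
}}

```text
time_s: 33.7
position: [0.5067, 0.1043, 0.071]
tool_rot: [[0.543, 0.839, 0.003], [0.839, -0.543, -0.0], [0.001, 0.003, -1.0]]
ft_force: [-0.3, -0.2, 5.7]
grip_width: 0.0123
gripper_force: 58.4
```

{"fn": "move_arm", "kwargs": {
  "series": "0.05 1.05 0 -6 -1; 0.2 2.1 0 -12 -1; 0.5 3.1 0 -18 -1; 0.85 4.05 0 -24 -1; 1.35 5 0 -30 -1; 1.9 5.9 0 -36 -1; 2.55 6.7 0 -42 -1; 2.95 7.05 0 -45 -1"
}}

```text
time_s: 34.7
position: [0.5819, 0.0909, 0.071]
tool_rot: [[-0.212, 0.977, 0.002], [0.977, 0.212, -0.0], [-0.001, 0.002, -1.0]]
ft_force: [-1.7, -0.9, 5.7]
grip_width: 0.0121
gripper_force: 58.8
```

{"fn": "move_arm", "kwargs": {
  "series": "0.05 1.05 0 -6 -1; 0.2 2.1 0 -12 -1; 0.5 3.1 0 -18 -1; 0.85 4.05 0 -24 -1; 1.35 5 0 -30 -1; 1.9 5.9 0 -36 -1; 2.55 6.7 0 -42 -1; 2.95 7.05 0 -45 -1"
}}

```text
time_s: 35.7
position: [0.6444, 0.1349, 0.071]
tool_rot: [[-0.841, 0.541, 0.002], [0.541, 0.841, 0.0], [-0.002, 0.001, -1.0]]
ft_force: [-0.8, -0.6, 4.7]
grip_width: 0.012
gripper_force: 58.7
```

{"fn": "move_arm", "kwargs": {
  "series": "0 0 0 0 -1; 0 0 0 0 -1; 0 0 0 0 0; 0 0 0 0 0; 0 0 0 0 0; 0 0 -4 0 0; 0 0 -8 0 0; 0 0 -8 0 0"
}}

```text
time_s: 36.7
position: [0.6452, 0.1344, 0.1529]
tool_rot: [[-0.839, 0.544, 0.006], [0.544, 0.839, 0.0], [-0.005, 0.004, -1.0]]
ft_force: [-0.5, -0.3, -1.0]
grip_width: 0.0429
gripper_force: 0.0
```

```bash
python3 - <<'E'
from h import *
img('top');img('side');print(fitcar())
for c in ['top','side']:
  for t in ['tip1','probe1']: print(t,c,[np.round(p,4).tolist() for p in marks(t,c) if p[2]>.05])
print(go(pol(.1,A0-135,.150),A0-45))
E
```

```text
(array([0.55938371, 0.18758437]), np.float64(192.4766447015382), 15)
tip1 top [[0.6099, 0.2722, 0.1011]]
probe1 top [[0.5405, 0.2921, 0.0758]]
tip1 side [[0.5941, 0.1944, 0.0789]]
probe1 side [[0.6656, 0.2138, 0.0725], [0.5382, 0.2929, 0.0761]]
([9.96, -10.1, -0.06], np.float64(90.0))
```

{"fn": "move_arm", "kwargs": {
  "series": "5 -5 0 45 -0.1; 5 -5 0 45 -0.1; 5 -5 0 45 -0.1; 5 -5 0 45 -0.1; 10 -10.1 0 90 -0.1; 10 -10.1 0 90 -0.1; 10 -10.1 0 90 -0.1; 10 -10.1 0 90 -0.1"
}}

```text
time_s: 38.4
position: [0.505, 0.1039, 0.1497]
tool_rot: [[0.488, 0.873, 0.0], [0.873, -0.488, -0.0], [0.0, 0.0, -1.0]]
ft_force: [-0.8, 1.0, -1.2]
grip_width: 0.0389
gripper_force: 0.0
```

```bash
python3 - <<'E'
from h import *
print(go(pol(.1,A0-135,.150),A0-45))
E
```

```text
([0.0, 0.05, -0.03], np.float64(3.7))
```

{"fn": "move_arm", "kwargs": {
  "series": "0 0 0 3.7 -0.1; 0 0 4 3.7 -0.1; 0 0 8 3.7 -0.1; 0 0 8 3.7 -0.1; 0 0 8 3.7 -1; 0 0 8 3.7 -1; 0 0 8 3.7 -1; 0 0 8 3.7 -1"
}}

```text
time_s: 39.4
position: [0.5061, 0.1039, 0.0713]
tool_rot: [[0.539, 0.843, 0.004], [0.843, -0.539, -0.0], [0.002, 0.003, -1.0]]
ft_force: [-0.1, -0.7, 7.8]
grip_width: 0.0121
gripper_force: 58.9
```

{"fn": "move_arm", "kwargs": {
  "series": "0.05 1.05 0 -6 -1; 0.2 2.1 0 -12 -1; 0.5 3.1 0 -18 -1; 0.85 4.05 0 -24 -1; 1.35 5 0 -30 -1; 1.9 5.9 0 -36 -1; 2.55 6.7 0 -42 -1; 2.95 7.05 0 -45 -1"
}}

```text
time_s: 40.4
position: [0.5816, 0.0902, 0.0713]
tool_rot: [[-0.217, 0.976, 0.003], [0.976, 0.217, -0.001], [-0.002, 0.003, -1.0]]
ft_force: [0.2, -6.0, 5.4]
grip_width: 0.0122
gripper_force: 59.0
```

{"fn": "move_arm", "kwargs": {
  "series": "0.05 1.05 0 -6 -1; 0.2 2.1 0 -12 -1; 0.5 3.1 0 -18 -1; 0.85 4.05 0 -24 -1; 1.35 5 0 -30 -1; 1.9 5.9 0 -36 -1; 2.55 6.7 0 -42 -1; 2.95 7.05 0 -45 -1"
}}

```text
time_s: 41.4
position: [0.6449, 0.1344, 0.0714]
tool_rot: [[-0.844, 0.537, 0.006], [0.537, 0.844, -0.001], [-0.005, 0.002, -1.0]]
ft_force: [6.1, -4.9, 2.2]
grip_width: 0.0119
gripper_force: 58.6
```

{"fn": "move_arm", "kwargs": {
  "series": "0 0 0 0 -1; 0 0 0 0 -1; 0 0 0 0 0; 0 0 0 0 0; 0 0 0 0 0; 0 0 -4 0 0; 0 0 -8 0 0; 0 0 -14 0 0"
}}

```text
time_s: 42.4
position: [0.642, 0.1349, 0.2095]
tool_rot: [[-0.843, 0.538, -0.004], [0.538, 0.843, -0.0], [0.003, -0.002, -1.0]]
ft_force: [0.9, -0.3, 0.1]
grip_width: 0.0425
gripper_force: 0.0
```

```bash
python3 - <<'E'
from h import *
for i in range(2): img('top');img('side','s8');print(fitcar())
for c in ['top','side']:
  for t in ['tip1','probe1']: print(t,c,[np.round(p,4).tolist() for p in marks(t,c) if p[2]>.05])
print(go([.30,-.15,.3],0))
E
```

```text
(array([0.55935692, 0.18750946]), np.float64(282.3604318680042), 16)
(array([0.55995326, 0.18807697]), np.float64(282.5619159160592), 16)
tip1 top [[0.6434, 0.1361, 0.0968]]
probe1 top [[0.5419, 0.2924, 0.0792]]
tip1 side [[0.6174, 0.2736, 0.0995], [0.5325, 0.1825, 0.0792]]
probe1 side [[0.4547, 0.1641, 0.0789], [0.5387, 0.293, 0.0776]]
([13.55, -42.46, -9.05], np.float64(57.4))
```

The shutter is at 282.4°, closed. I clear the arm and check the placed probes from above.

{"fn": "move_arm", "kwargs": {
  "series": "13.5 -42 -9 0 0; 13.5 -42 -9 0 0; 13.5 -42 -9 0 0; 13.5 -42 -9 0 0; 13.5 -42 -9 0 0; 13.5 -42 -9 0 0; 13.5 -42 -9 0 0; 13.5 -42 -9 0 0"
}}

```text
time_s: 44.6
position: [0.301, -0.1481, 0.3005]
tool_rot: [[-0.84, 0.543, 0.001], [0.543, 0.84, -0.002], [-0.002, -0.001, -1.0]]
ft_force: [-0.4, 0.2, 0.1]
grip_width: 0.0426
gripper_force: 0.0
```

```bash
python3 - <<'E'
from h import *
print(observe()['position'])
img('top','t9',(110,80,480,280),2)
for i in range(2):
  img('top');img('side');print(fitcar())
  for c in ['top','side']:
    for t in ['tip1','probe1','shutter']: print(t,c,[np.round(p,4).tolist() for p in marks(t,c) if p[2]>.05])
for a in (90,180,270,0): print(pol(.105,A0-90+a,.078),pol(.03,A0-90+a,.078))
E
```

```text
[ 0.30102744 -0.1480515   0.30046471]
(array([0.5593034 , 0.18852154]), np.float64(282.7368310901004), 19)
tip1 top [[0.5566, 0.216, 0.0773], [0.5311, 0.1743, 0.079]]
probe1 top [[0.4622, 0.1675, 0.078], [0.5389, 0.2921, 0.0754], [0.5845, 0.085, 0.0781]]
shutter top [[0.5871, 0.0836, 0.0775]]
tip1 side [[0.5319, 0.1806, 0.0786]]
probe1 side [[0.5401, 0.293, 0.075], [0.4573, 0.1653, 0.077], [0.4784, 0.239, 0.1011]]
shutter side [[0.5879, 0.0883, 0.0801]]
(array([0.5604635 , 0.18744772]), np.float64(282.47111914990745), 17)
tip1 top [[0.5281, 0.1777, 0.0812], [0.5494, 0.2152, 0.0778]]
probe1 top [[0.5405, 0.2915, 0.0771], [0.4605, 0.1656, 0.0784], [0.5892, 0.1945, 0.0793]]
shutter top [[0.5852, 0.0848, 0.0774]]
tip1 side [[0.5323, 0.1781, 0.0787], [0.4581, 0.163, 0.078]]
probe1 side [[0.539, 0.2961, 0.076], [0.457, 0.1677, 0.0753]]
shutter side [[0.5894, 0.0813, 0.0778]]
[np.float64(0.6623672398596536), np.float64(0.2097099491049013), 0.078] [np.float64(0.5890334971027582), np.float64(0.19398855688711467), 0.078]
[np.float64(0.5376900508950987), np.float64(0.2903672398596536), 0.078] [np.float64(0.5534114431128854), np.float64(0.21703349710275818), 0.078]
[np.float64(0.45703276014034633), np.float64(0.16569005089509872), 0.078] [np.float64(0.5303665028972417), np.float64(0.18141144311288535), 0.078]
[np.float64(0.5817099491049013), np.float64(0.08503276014034637), 0.078] [np.float64(0.5659885568871146), np.float64(0.15836650289724183), 0.078]
```

View pics/t9.png

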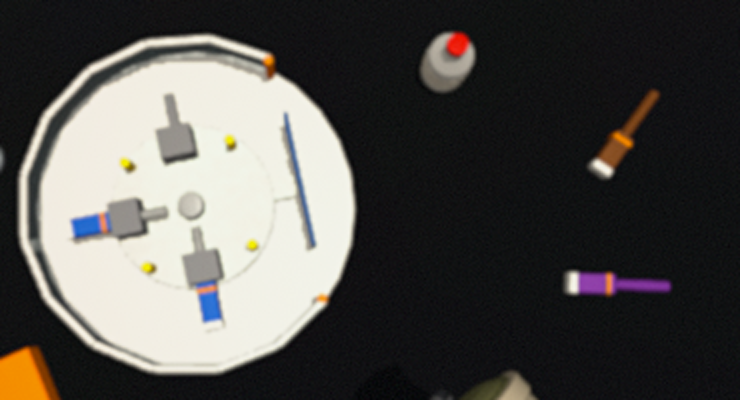

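Two blue probes sit home in their holders at (105,222) and (207,290), the shutter stands across the opening at (300,180), and no blue probe is left on the bench. One last check: the small pale object at (273,303) in the side view.

```bash
python3 - <<'E'
from h import *
im=img('side','s10',(190,200,390,350),4);K=im['camera_matrix'];R=cv2.Rodrigues(im['rvec'])[0];t=np.ravel(im['tvec']);C=-R.T@t
r=R.T@np.linalg.solve(K,[273,303,1]);p=C+r*(.013-C[2])/r[2];print(p)
j=img('top');print(cv2.projectPoints(p[None],j['rvec'],j['tvec'],j['camera_matrix'],None)[0].ravel())
E
```

```text
[0.50866625 0.42029841 0.013     ]
[123.36962637 202.84344169]
```

View pics/s10.png

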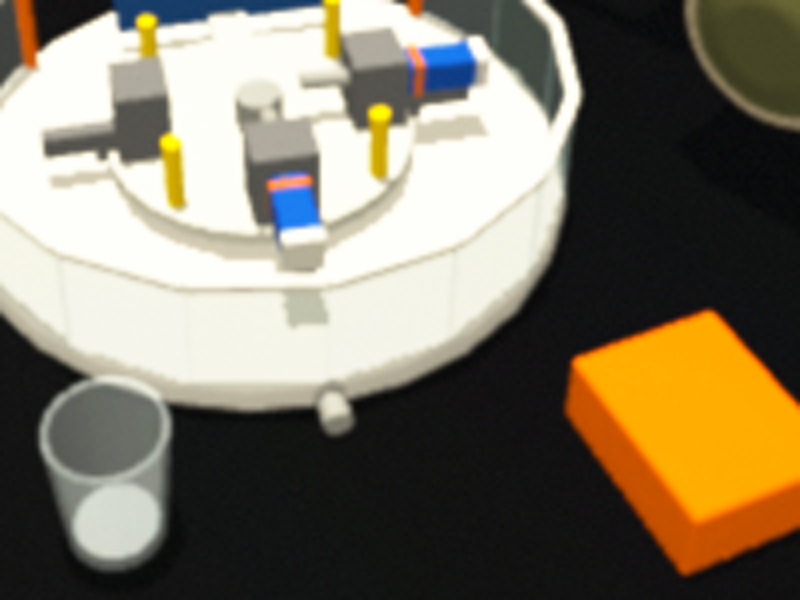

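The pale thing at (335,408) is a spigot on the base, not a probe. Both probes are seated at (295,205) and (445,68), and the shutter is closed. Handing in.

```bash
python3 -c "
from rig import order; print(order.close_job())"
```

```text
the job is handed in; nothing more can be done
None
```

I loaded both probes on the bench fully into holders and turned the blue shutter onto its click across the opening, then handed the job in (no verdict came back); the bottle, beaker and orange box were not touched.

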